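# Build the snack-pot tower on its coaster

## Task

Put the snack tower together on the round cork coaster, one piece at a time from the bottom up: the blue pot in the middle of the coaster, the yellow pot on the blue one, the red pot on the yellow one, and last the wooden lid on the red pot. Each piece must sit fully home and level in the rim of the one below; keep the pieces upright as you carry them. Leave the spare green pot, the honey jar, the timer and the cup where they are.

Things in the scene. Friction and masses are not known exactly. Their poses are not given: they have to be found in the camera images.
- coaster: Round cork coaster with a dark wooden edge, lying on the worktop and fixed to it: 96 mm across, top 6 mm above its origin. Origin at the centre of its underside, z up.
- blue_pot: BLUE snack pot; all four pots are alike but for colour. Round, open top, about 90 g: straight wall 60 mm outside, 54 mm inside, 50 mm high overall. Underneath a grey foot 7 mm high, 41 mm across, flaring to 48 mm. Origin: centre of the foot's underside, z up; yaw means nothing. Grasp across the wall from above, fingertips more than 10 mm above the origin, clear of a pot below.
- yellow_pot: YELLOW pot, same shape, size and origin as the blue pot. Stacking: a pot's foot drops into the rim of the pot below until its wall rests on that rim; a seated pot's origin is then 43 mm above that of the pot below. The flared foot finds its way in from about 5 mm off centre and has about 2 mm play when seated.
- red_pot: RED pot, same shape, size, origin and stacking as the blue and yellow pots.
- pot_lid: Lid: brown wooden disc 60 mm across with a round dark steel knob and, below, a grey foot like the pots', on which it lies. Above its origin (centre of the foot's underside, z up): disc from 7 to 13 mm, knob, 22 mm across, from 13 to 35 mm. Grasp the knob. Seated in a pot's rim, its origin is 43 mm above the pot's. About 70 g.
- green_pot: GREEN pot, a spare that is no part of the tower; same shape, size and origin as the blue pot.
- honey_jar: Bystander: closed amber honey jar with a gilt lid, 58 mm across, 74 mm high; origin at the centre of its underside.
- timer: Bystander: wind-up kitchen timer, petrol blue over white, with a white button on top, 66 mm across, 60 mm high; origin at the centre of its underside.
- mug: Bystander: small white cup with a painted pattern, 62 mm across and 50 mm high, 88 mm long with its handle; origin in the middle of that length on the underside, the handle towards its -y.

How it is judged:
On the way, in this order (a step that is already met when the one before it is completed fails the run):
1. the blue pot stands on the coaster, released (horizontal distance between blue_pot and coaster below 0.015 m and z of blue_pot in the frame of coaster between 0.003 and 0.009 m and angle between blue_pot's own z axis and vertical below 0.08 rad and contact force between the fingers and blue_pot below 0.3 N), for 0.2 s.
2. the yellow pot stands fully seated in the rim of the blue pot, released (horizontal distance between yellow_pot and blue_pot below 0.006 m and z of yellow_pot in the frame of blue_pot between 0.04 and 0.046 m and angle between yellow_pot's own z axis and vertical below 0.08 rad and contact force between the fingers and yellow_pot below 0.3 N), for 0.2 s.
3. the red pot stands fully seated in the rim of the yellow pot, released (horizontal distance between red_pot and yellow_pot below 0.006 m and z of red_pot in the frame of yellow_pot between 0.04 and 0.046 m and angle between red_pot's own z axis and vertical below 0.08 rad and contact force between the fingers and red_pot below 0.3 N), for 0.2 s.
4. the lid stands fully seated in the rim of the red pot, released (horizontal distance between pot_lid and red_pot below 0.006 m and z of pot_lid in the frame of red_pot between 0.04 and 0.046 m and angle between pot_lid's own z axis and vertical below 0.08 rad and contact force between the fingers and pot_lid below 0.3 N), for 0.2 s.
At the end, for the whole second after the job is handed in: Blue pot upright on the coaster within 15 mm of its centre; yellow pot on blue, red on yellow, lid on red, each fully seated (origin 43 mm +/- 3 mm above and within 6 mm sideways of the one below, tilt under 0.08 rad); all released and at rest (all of step 1 and all of step 2 and all of step 3 and all of step 4 and linear speed of each of blue_pot, yellow_pot, red_pot, pot_lid below 0.02 m/s); the robot touches nothing.
It fails at once if the green pot is shifted more than 30 mm or tipped over (distance of green_pot from where it was at the start of the episode above 0.03 m or angle between green_pot's own z axis and vertical above 0.4 rad).
It fails at once if the honey jar is shifted more than 30 mm or tipped over (distance of honey_jar from where it was at the start of the episode above 0.03 m or angle between honey_jar's own z axis and vertical above 0.4 rad).
It fails at once if the timer is shifted more than 30 mm or tipped over (distance of timer from where it was at the start of the episode above 0.03 m or angle between timer's own z axis and vertical above 0.4 rad).
It fails at once if the mug is shifted more than 30 mm or tipped over (distance of mug from where it was at the start of the episode above 0.03 m or angle between mug's own z axis and vertical above 0.4 rad).
It fails at once if a piece of the tower is tipped more than 45 degrees (angle between any of blue_pot, yellow_pot, red_pot, pot_lid's own z axis and vertical above 0.785 rad).
It also fails if it takes over 96 s, if anything falls off the work surface, if the arm or the gripper's body presses on something with over 40 N, if the wrist force passes 120 N, or if a joint passes its speed limit or range.

## Robot

A 6-joint arm with a two-finger parallel gripper is mounted at the origin on a cart in front of the work surface, level with it; the furniture and walls round the work are solid. World frame = base frame: x ahead of the robot, y to its left, z up, the work surface at z = 0. Lengths are in m, angles in rad, forces in N, time in s.
With the tool pointing down it reaches from about 0.25 to 0.725 m from the base axis. Payload 4 kg.
Tool frame: the origin (TCP) lies at the very end of the fingers, on their centre line; the grasp point (between the pads) lies 19 mm behind it; z points along the fingers, y is the line along which they close (so a half turn about z gives the same grasp; the last joint's range is limited). The gripper opens to 85 mm and grips with 20 to 120 N. Pads are 22 mm wide; open, the fingers measure 114 mm over their backs; the gripper's body (76 mm by 85 mm) begins 54 mm behind the grasp point. The pads swing forward as they close: fully open they stand 13 mm farther back than shut.
Start: joints at [-1.348, 0.241, 0.005, 1.335, 0, 1.571], TCP at [0.11, -0.488, 0.231] pointing down, gripper open.
Joint ranges: [-2.72, 2.72], [-1.05, 1.87], [-1.09, 1.28], [-1.99, 2.15], [-1.42, 1.44], [-3.14, 3.14]. Speed limits (rad/s): [2.79, 2.79, 3.14, 3.14, 3.14, 3.14].

## Interface

Orientations are given as a unit quaternion [x, y, z, w].
In Python, from workcell import telemetry, vision, workorder gives the robot as it stands.
- The arm moves only by the shell command python3 -m inch 'ROWS'. ROWS is JSON, a list of rows, each a list of 3 entries, a list of its own where there are three numbers: the turn, a rotation vector about the tool's x, y, z scaled (see below), then the shift along the tool's x, y, z scaled (see below), then the closure, from -1 (fully open) to 1 (shut). A call has 1 to 10 rows; each row shifts and turns the commanded pose from where the row before left it, along the tool's axes as they then stand; what a row does not reach is not made up. The controller multiplies each number of a shift by 0.3 m and each number of a turn by 360 degrees. A row lasts 1/12 s, in which the tool goes at most 41.7 mm and 7.16 degrees, less where a joint would pass 70% of its speed; a pose out of reach is approached as far as the arm can. A call with a number of a shift or a turn outside -1 to 1 is refused whole. A call with a gripper value outside its range is refused whole. The fingers move at their own pace and stop on an object; the grip force is fixed at half the most. Time passes only in rows, so rows that do not move let the fingers close. It gives the time, the measured TCP pose, the force, the opening and the grip force at its end, in the units of the state.
- telemetry.get_obs(): the state, without advancing time (a new reading comes with each control period).
- vision.camera(name): name is "side" or "top" or "wrist"; returns a dict with "img" (400x640x3 uint8, red, green, blue), "fov_y" (degrees; the focal length in pixels is half the picture's height over the tangent of half this angle, whatever the lens; pixels are square), "cx", "cy" (the principal point, pixels), "D" ([k1, k2, p1, p2, k3] as OpenCV has them; the pictures are not rectified), "pose" (4x4, takes a point from camera to world coordinates). Camera axes: x right, y up, looking along -z (the intrinsics and any distortion apply to the point x, -y, -z); pixel columns grow to the right and rows downward; lengths in m; the calibration is good to about 2 mm. A picture is of the moment at which its call begins. There is no depth.
- workorder.job_done(): hands the job in; it is judged then, once.
The state is a dict: "clock": time; "joint_pos": joint angles; "joint_vel": joint speeds; "tau": joint torques, N m; "eef_pos": TCP position; "tool_rot": TCP orientation; "ft_force": force on the tool from outside, world axes, zero at the start; "ft_torque": the same for the moment, N m; "grip_width": finger opening in m; "grasp_force": force on a finger pad.
Only numpy, scipy, OpenCV 4.12 (cv2) and the standard library are available. Lean on these libraries where they do the work, as an engineer would, in place of code of your own. Each camera call takes 0.05 s, during which the arm holds its last target. There are 200 camera calls.

## Working session

There is one attempt and no reset: what is moved stays moved. The work goes in short steps, Python scripts to look and compute and a shell command to move; the robot and the scene stay as the last step left them, time stands still between calls to the robot, and variables do not carry over. Pictures are saved under pics/ and viewed, at most 14 in all, crops included, and the job is handed in when it is done.

```bash
ls; mkdir -p pics; python3 - <<'E'
from workcell import telemetry, vision
import cv2,numpy as np
o=telemetry.get_obs()
for k,v in o.items(): print(k,np.round(v,4))
for n in ("top","side"):
    c=vision.camera(n); cv2.imwrite(f"pics/{n}0.png",c["img"][:,:,::-1])
    print(n,c["fov_y"],c["cx"],c["cy"],c["D"]);print(np.round(c["pose"],4))
E
```

```text
pics
clock 0.0
joint_pos [-1.348   0.2414  0.0037  1.3351 -0.      1.5708]
joint_vel [ 0.0004  0.0008 -0.0002  0.0008  0.0025  0.0002]
tau [ 3.00000e-04 -3.72320e+01  2.52406e+01  1.69000e-02  2.00000e-04
 -0.00000e+00]
eef_pos [ 0.1103 -0.487   0.2304]
tool_rot [ 9.938e-01  1.112e-01 -1.000e-04 -1.000e-03]
ft_force [ 0.2019 -0.7084  0.2507]
ft_torque [ 0.0063 -0.0037  0.0017]
grasp_force 0.0
grip_width 0.0854
top 50.0997904918613 317.2566820032037 196.5532147877771 [-0.04814325  0.          0.          0.          0.        ]
[[-0.0081  0.9964 -0.0848  0.3593]
 [-1.     -0.0085 -0.0041 -0.0167]
 [-0.0049  0.0847  0.9964  1.4014]
 [ 0.      0.      0.      1.    ]]
side 55.29068437737209 322.64305542525193 196.66599922694297 [-0.03348508  0.          0.          0.          0.        ]
[[-0.9922 -0.0988  0.0764  0.5476]
 [ 0.1247 -0.82    0.5587  0.6884]
 [ 0.0074  0.5638  0.8259  1.0544]
 [ 0.      0.      0.      1.    ]]
```

View pics/top0.png

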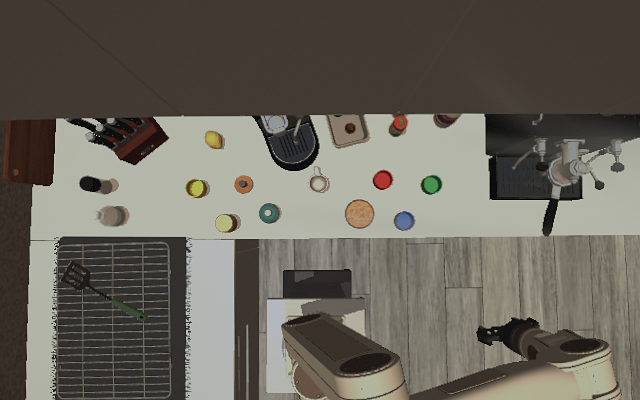

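View pics/side0.png

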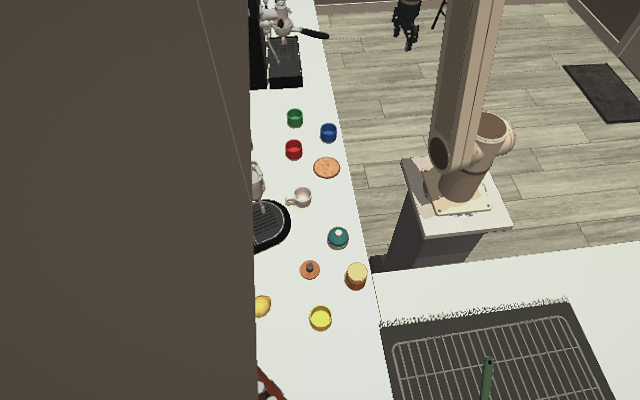

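Both views show every piece. In the top view the pixels are: yellow pot (196,188), lid (243,184), honey jar (226,223), timer (269,213), mug (319,180), coaster (360,213), red (383,180), blue (403,221) and green (431,184). A dark cabinet hangs behind the counter. I'll measure from both views.

```bash
cat > h.py <<'E'
import numpy as np, cv2
from workcell import telemetry, vision
def K(c):
    f=200/np.tan(np.radians(c["fov_y"]/2)); return np.array([[f,0,c["cx"]],[0,f,c["cy"]],[0,0,1.]])
def rays(c,px):
    p=cv2.undistortPoints(np.float64(px).reshape(-1,1,2),K(c),np.float64(c["D"]))[:,0]
    d=np.c_[p[:,0],-p[:,1],-np.ones(len(p))]@c["pose"][:3,:3].T
    return c["pose"][:3,3],d
def plane(c,px,z):
    o,d=rays(c,px); return (o+d*((z-o[2])/d[:,2])[:,None])[:,:2]
def proj(c,P):
    T=np.linalg.inv(c["pose"]); q=np.atleast_2d(P)@T[:3,:3].T+T[:3,3]; q=q*[1,-1,-1]
    return cv2.projectPoints(q,np.zeros(3),np.zeros(3),K(c),np.float64(c["D"]))[0][:,0]
HSV=dict(blue=((105,90,40),(125,255,255)),yellow=((25,130,60),(34,255,255)),red=((174,120,60),(180,255,255)),
 green=((55,120,40),(75,255,255)),lid=((5,90,60),(14,255,255)),coaster=((8,40,60),(22,255,255)))
def blob(c,name,near,r=25):
    hsv=cv2.cvtColor(c["img"],cv2.COLOR_RGB2HSV); m=cv2.inRange(hsv,*HSV[name])
    if name=="red": m|=cv2.inRange(hsv,(0,160,60),(4,255,255))
    w=np.zeros_like(m); cv2.circle(w,tuple(int(v) for v in near),r,255,-1); m&=w
    m=cv2.morphologyEx(m,cv2.MORPH_CLOSE,np.ones((3,3)))
    cs=cv2.findContours(m,cv2.RETR_EXTERNAL,cv2.CHAIN_APPROX_NONE)[0]
    return max(cs,key=cv2.contourArea)[:,0].astype(float)
def centre(c,name,near,z,R,r=25):
    """rim centre: far edge along viewing direction minus R, middle across"""
    p=blob(c,name,near,r); cen=p.mean(0); p=cen+(p-cen)*(1+.5/np.linalg.norm(p-cen,axis=1).mean())
    q=plane(c,p,z); cam=c["pose"][:2,3]
    u=q.mean(0)-cam; u/=np.linalg.norm(u); v=np.array([-u[1],u[0]])
    a,b=q@u,q@v
    return u*(a.max()-R)+v*(b.max()+b.min())/2, b.max()-b.min(), a.max()-a.min()
E
python3 - <<'E'
from h import *
N=dict(top=dict(blue=(403,221),yellow=(196,188),red=(383,180),green=(431,184),lid=(243,184),coaster=(360,213)),
side=dict(blue=(328,132),yellow=(320,318),red=(294,149),green=(295,117),lid=(310,270),coaster=(327,167)))
S=dict(blue=(.05,.03),yellow=(.05,.03),red=(.05,.03),green=(.05,.03),lid=(.013,.03),coaster=(.006,.048))
for n in N:
    c=vision.camera(n)
    for k in N[n]:
        try:
            x,w,l=centre(c,k,N[n][k],*S[k],r=18 if k!="coaster" else 22); print(n,k,x.round(4),"w %.3f l %.3f"%(w,l))
        except Exception as e: print(n,k,e)
    o={"honey":(226,223,.074),"timer":(269,213,.06),"mug":(319,184,.05)} if n=="top" else {"honey":(357,270,.074),"timer":(338,234,.06),"mug":(303,196,.05)}
    for k,v in o.items(): print(k,plane(c,[v[:2]],v[2]).round(3))
    print("edges",plane(c,[(330,115),(250,237),(250,150),(485,150)] if n=="top" else [(250,200),(374,270)],0).round(3).tolist())
w=vision.camera("wrist");print(w["fov_y"],w["cx"],w["cy"],w["D"]);print((np.linalg.inv(w["pose"])).round(3), w["pose"].round(3))
E
```

```text
top blue [ 0.3959 -0.2868] w 0.059 l 0.057
top yellow [0.506  0.3808] w 0.060 l 0.060
top red [ 0.5282 -0.2201] w 0.058 l 0.065
top green [ 0.5121 -0.379 ] w 0.057 l 0.069
top lid [0.5213 0.2316] w 0.060 l 0.061
top coaster [ 0.4215 -0.148 ] w 0.098 l 0.099
honey [[0.392 0.273]]
timer [[0.423 0.141]]
mug [[ 0.514 -0.017]]
edges [[0.752, -0.056], [0.348, 0.21], [0.636, 0.212], [0.63, -0.572]]
side blue [ 0.3968 -0.2818] w 0.058 l 0.090
side yellow [0.5089 0.3926] w 0.058 l 0.050
side red [ 0.5294 -0.2184] w 0.056 l 0.093
side green [ 0.513  -0.3758] w 0.054 l 0.096
side lid [0.5215 0.2331] w 0.059 l 0.063
side coaster [ 0.4233 -0.1449] w 0.096 l 0.099
honey [[0.393 0.279]]
timer [[0.427 0.154]]
mug [[ 0.517 -0.001]]
edges [[0.691, -0.04], [0.332, 0.254]]
66.8929554575672 327.3818111965968 200.59731409582758 [0.00979898 0.         0.         0.         0.        ]
[[ 0.221 -0.975 -0.001 -0.5  ]
 [ 0.931  0.211 -0.297  0.038]
 [ 0.29   0.065  0.955 -0.379]
 [ 0.     0.     0.     1.   ]] [[ 0.221  0.931  0.29   0.185]
 [-0.975  0.211  0.065 -0.471]
 [-0.001 -0.297  0.955  0.373]
 [ 0.     0.     0.     1.   ]]
```

Measured positions agree to a few mm, except yellow, which I'll check close up. First I'll level the yaw to 0 and go above the blue pot.

```bash
python3 -m inch '[[[0,0,0.0178],[0,0,0],-1],[[0,0,0.0178],[0,0,0],-1]]'
python3 -m inch '[[[0,0,0],[0.095,-0.067,0.023],-1],[[0,0,0],[0.095,-0.067,0.023],-1],[[0,0,0],[0.095,-0.067,0.023],-1],[[0,0,0],[0.095,-0.067,0.023],-1],[[0,0,0],[0.095,-0.067,0.023],-1],[[0,0,0],[0.095,-0.067,0.023],-1],[[0,0,0],[0.095,-0.067,0.023],-1],[[0,0,0],[0.095,-0.067,0.023],-1],[[0,0,0],[0.095,-0.067,0.023],-1],[[0,0,0],[0,0,0],-1]]'
cat > look.py <<'E'
import sys
from h import *
from scipy.spatial.transform import Rotation as Rn
# usage: look.py NAME x y zrim [R] [png]: measure rim centre in the wrist view
n=sys.argv[1]; x,y,z,R=map(float,sys.argv[2:6])
o=telemetry.get_obs(); c=vision.camera("wrist")
if len(sys.argv)>6: cv2.imwrite(sys.argv[6],c["img"][:,:,::-1])
near=proj(c,[x,y,z])[0]
p=o["eef_pos"]; print("tcp",np.round(p,4),"rpy",Rn.from_quat(o["tool_rot"]).as_euler("xyz").round(3),"clock",o["clock"],"expected px",near.round())
q,w,l=centre(c,n,near,z,R,r=110); print(n,q.round(4),"w %.4f l %.4f"%(w,l))
d=q-p[:2]; print("shift to centre, tool units: x %.4f y %.4f"%(d[0]/.3,-d[1]/.3))
E
python3 look.py blue .396 -.285 .05 .03 pics/w1.png
```

```text
clock: 0.42
eef_pos: [0.1104, -0.4875, 0.2311]
tool_rot: [1.0, -0.003, -0.0, -0.0]
ft_force: [-0.0, -0.3, 0.4]
grip_width: 0.0855
grasp_force: 0.0
clock: 1.25
eef_pos: [0.3708, -0.3033, 0.1679]
tool_rot: [1.0, 0.003, 0.0, -0.001]
ft_force: [0.2, -0.7, -0.4]
grip_width: 0.0857
grasp_force: 0.0
tcp [ 0.3708 -0.3033  0.1679] rpy [-3.139e+00 -1.000e-03  6.000e-03] clock 1.25 expected px [307. 168.]
blue [ 0.3995 -0.2876] w 0.0582 l 0.0594
shift to centre, tool units: x 0.0959 y -0.0524
```

View pics/w1.png

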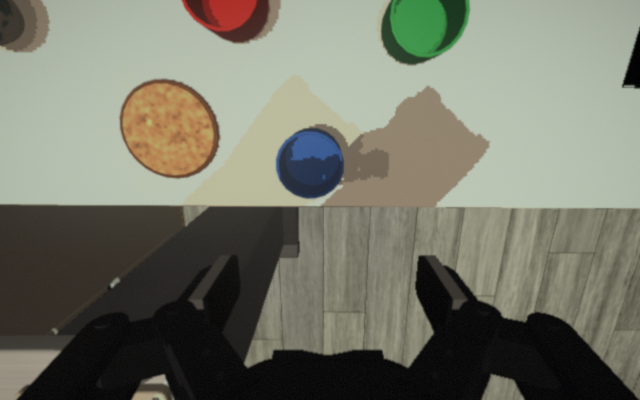

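The wrist view shows the blue pot at (310,163) as expected, with the coaster at (170,128) and the fingers in frame. I'll centre over the pot and measure again.

```bash
sed -i 's/(a.max()-R)/(a.max()-(b.max()-b.min())\/2)/' h.py
python3 -m inch '[[[0,0,0],[0.05,-0.026,0],-1],[[0,0,0],[0.04,-0.027,0],-1],[[0,0,0],[0,0,0],-1],[[0,0,0],[0,0,0],-1]]' | head -3
python3 look.py blue .398 -.287 .05 .03; python3 look.py coaster .422 -.147 .006 .048
```

```text
clock: 1.63
eef_pos: [0.3937, -0.2915, 0.1693]
tool_rot: [1.0, -0.0, -0.0, 0.0]
tcp [ 0.3937 -0.2915  0.1693] rpy [ 3.141e+00  1.000e-03 -1.000e-03] clock 1.6333 expected px [322. 191.]
blue [ 0.3974 -0.2873] w 0.0576 l 0.0606
shift to centre, tool units: x 0.0121 y -0.0138
tcp [ 0.3933 -0.2916  0.1692] rpy [ 3.141e+00  1.000e-03 -2.000e-03] clock 1.6833 expected px [183. 156.]
coaster [ 0.4236 -0.1474] w 0.0952 l 0.0966
shift to centre, tool units: x 0.1008 y -0.4809
```

```bash

python3 -m inch '[[[0,0,0],[0.013,-0.014,0.06],-1],[[0,0,0],[0,0,0.09],-1],[[0,0,0],[0,0,0.09],-1],[[0,0,0],[0,0,0.09],-1],[[0,0,0],[0,0,0.09],-1],[[0,0,0],[0,0,0.06],-1],[[0,0,0],[0,0,0],-1],[[0,0,0],[0,0,0],-1]]'
```

```text
clock: 2.4
eef_pos: [0.3966, -0.287, 0.0247]
tool_rot: [1.0, -0.001, -0.001, -0.001]
ft_force: [0.5, 1.1, 0.2]
grip_width: 0.0854
grasp_force: 0.0
```

```bash

python3 -m inch '[[[0,0,0],[0.002,0,0.025],-1],[[0,0,0],[0,0,0],-1],[[0,0,0],[0,0,0],1],[[0,0,0],[0,0,0],1],[[0,0,0],[0,0,0],1],[[0,0,0],[0,0,0],1],[[0,0,0],[0,0,0],1],[[0,0,0],[0,0,0],1]]'
python3 -m inch '[[[0,0,0],[0,0,0],1],[[0,0,0],[0,0,0],1],[[0,0,0],[0,0,0],1],[[0,0,0],[0,0,0],1]]'
```

```text
clock: 3.07
eef_pos: [0.3995, -0.2875, 0.0192]
tool_rot: [1.0, -0.0, 0.001, 0.001]
ft_force: [-0.4, 1.3, 5.2]
grip_width: 0.0583
grasp_force: 64.1
clock: 3.4
eef_pos: [0.3995, -0.2875, 0.0192]
tool_rot: [1.0, -0.0, 0.001, 0.001]
ft_force: [-0.5, 0.4, 5.0]
grip_width: 0.0583
grasp_force: 64.1
```

```bash

python3 -m inch '[[[0,0,0],[0,0,-0.05],1],[[0,0,0],[0,0,-0.08],1],[[0,0,0],[0,0,-0.08],1],[[0,0,0],[0.017,-0.06,0],1],[[0,0,0],[0.017,-0.1,0],1],[[0,0,0],[0.017,-0.1,0],1],[[0,0,0],[0.017,-0.1,0],1],[[0,0,0],[0.017,-0.1,0],1],[[0,0,0],[0,0,0],1],[[0,0,0],[0,0,0],1]]'
```

```text
clock: 4.23
eef_pos: [0.4247, -0.1477, 0.0812]
tool_rot: [1.0, 0.001, 0.0, 0.0]
ft_force: [0.1, 0.7, -1.1]
grip_width: 0.0585
grasp_force: 64.6
```

```bash

python3 -m inch '[[[0,0,0],[0,0,0.06],1],[[0,0,0],[0,0,0.06],1],[[0,0,0],[0,0,0.04],1],[[0,0,0],[0,0,0.015],1],[[0,0,0],[0,0,0.008],1],[[0,0,0],[0,0,0],1],[[0,0,0],[0,0,0],1]]'
```

```text
clock: 4.82
eef_pos: [0.4248, -0.1496, 0.0264]
tool_rot: [1.0, -0.001, 0.001, 0.0]
ft_force: [0.2, -0.4, -1.2]
grip_width: 0.0585
grasp_force: 64.6
```

```bash

python3 -m inch '[[[0,0,0],[0,0.0,0.005],1],[[0,0,0],[0,0,0],1],[[0,0,0],[0,0,0],1]]'
python3 -m inch '[[[0,0,0],[0,0,0],-1],[[0,0,0],[0,0,0],-1],[[0,0,0],[0,0,0],-1],[[0,0,0],[0,0,0],-1],[[0,0,0],[0,0,0],-1],[[0,0,0],[0,0,0],-1]]'
```

```text
clock: 5.07
eef_pos: [0.4253, -0.1495, 0.0252]
tool_rot: [1.0, -0.001, 0.001, 0.001]
ft_force: [0.3, -0.5, 2.8]
grip_width: 0.0584
grasp_force: 64.8
clock: 5.57
eef_pos: [0.4242, -0.1488, 0.0242]
tool_rot: [1.0, -0.0, -0.0, -0.0]
ft_force: [0.0, 0.6, 1.0]
grip_width: 0.0852
grasp_force: 0.0
```

Contact was at the expected height, and the pot is released. I'll back off upward and measure blue on the coaster.

```bash

python3 -m inch '[[[0,0,0],[0,0,-0.06],-1],[[0,0,0],[0,0,-0.1],-1],[[0,0,0],[0,0,-0.1],-1],[[0,0,0],[0,0,-0.12],-1],[[0,0,0],[0,0,-0.1],-1],[[0,0,0],[0,0,0],-1],[[0,0,0],[0,0,0],-1]]' | head -2
python3 look.py blue .423 -.149 .056 .03 pics/w2.png;  python3 look.py coaster .423 -.149 .006 .048
```

```text
clock: 6.15
eef_pos: [0.4258, -0.1494, 0.1702]
tcp [ 0.4258 -0.1494  0.1702] rpy [ 3.14e+00 -5.00e-03 -1.00e-03] clock 6.15 expected px [327. 201.]
blue [ 0.4245 -0.1493] w 0.0578 l 0.0616
shift to centre, tool units: x -0.0043 y -0.0003
tcp [ 0.4244 -0.149   0.1686] rpy [ 3.141e+00 -1.000e-03 -1.000e-03] clock 6.2 expected px [327. 185.]
coaster [ 0.4099 -0.1879] w 0.1603 l 0.1769
shift to centre, tool units: x -0.0485 y 0.1296
```

View pics/w2.png

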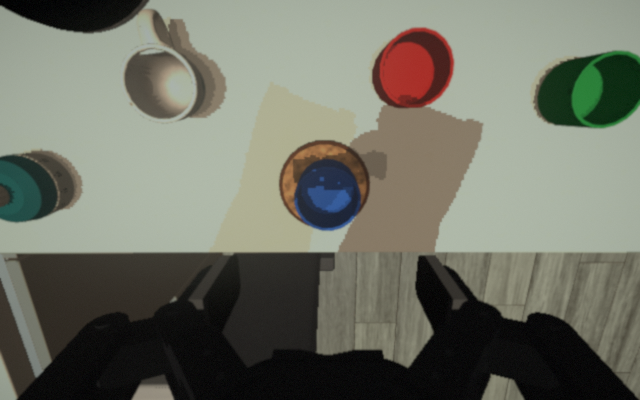

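The blue pot stands at (328,195) centred on the coaster, about 2 mm off. Next is the yellow pot.

```bash

python3 -m inch '[[[0,0,0],[0.018,-0.08,0],-1],[[0,0,0],[0.018,-0.12,0],-1],[[0,0,0],[0.018,-0.12,0],-1],[[0,0,0],[0.018,-0.12,0],-1],[[0,0,0],[0.018,-0.12,0],-1],[[0,0,0],[0.018,-0.12,0],-1],[[0,0,0],[0.018,-0.12,0],-1],[[0,0,0],[0.018,-0.12,0],-1]]' | head -2
python3 -m inch '[[[0,0,0],[0.018,-0.12,0],-1],[[0,0,0],[0.018,-0.12,0],-1],[[0,0,0],[0.018,-0.12,0],-1],[[0,0,0],[0.018,-0.12,0],-1],[[0,0,0],[0.018,-0.12,0],-1],[[0,0,0],[0.018,-0.12,0],-1],[[0,0,0],[0.018,-0.12,0],-1],[[0,0,0],[0.003,-0.06,0],-1],[[0,0,0],[0,0,0],-1],[[0,0,0],[0,0,0],-1]]' | head -2
python3 look.py yellow .507 .384 .05 .03 pics/w3.png;  python3 look.py lid .521 .232 .013 .03
```

```text
clock: 6.92
eef_pos: [0.4658, 0.0595, 0.1687]
clock: 7.75
eef_pos: [0.4848, 0.193, 0.198]
tcp [0.4848 0.193  0.198 ] rpy [-2.976  0.005  0.284] clock 7.75 expected px [176. 107.]
yellow [0.5094 0.3831] w 0.0577 l 0.0602
shift to centre, tool units: x 0.0820 y -0.6335
tcp [0.4848 0.1927 0.1981] rpy [-2.976  0.004  0.283] clock 7.8 expected px [330. 136.]
lid [0.5237 0.2326] w 0.0587 l 0.0589
shift to centre, tool units: x 0.1297 y -0.1332
```

View pics/w3.png

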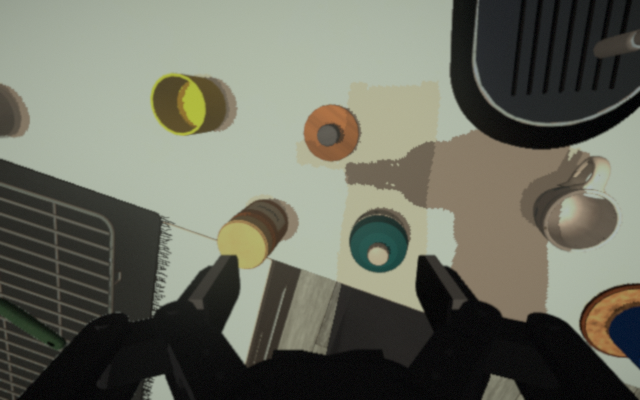

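The arm stopped short and tilted with yellow still at (186,104). I'll check the joints and forces.

```bash
python3 - <<'E'
from h import *
o=telemetry.get_obs()
for k in ("joint_pos","joint_vel","tau","ft_force","eef_pos","tool_rot"): print(k,np.round(o[k],3))
c=vision.camera("side"); cv2.imwrite("pics/s1.png",c["img"][:,:,::-1])
E
```

```text
joint_pos [ 0.282  0.301 -0.012  1.262  0.165  3.141]
joint_vel [-0.008 -0.005  0.004  0.001  0.001 -0.001]
tau [ 2.8800e-01 -3.9481e+01  2.4815e+01  1.2000e-02  5.4200e-01 -0.0000e+00]
ft_force [ 0.727 -0.461  0.07 ]
eef_pos [0.485 0.193 0.198]
tool_rot [ 0.987  0.14  -0.014 -0.082]
```

View pics/s1.png

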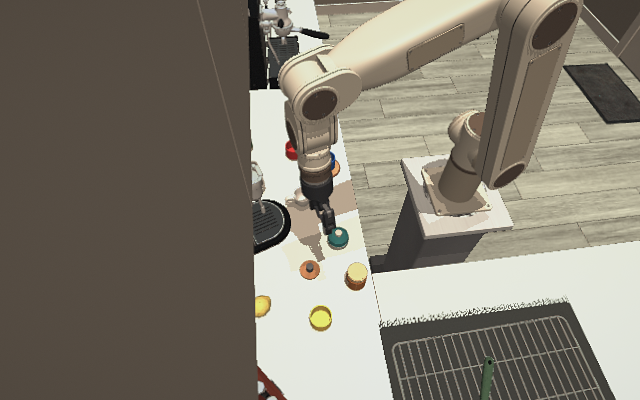

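Joint 6 ran into its limit, because it follows j0 + π − yaw. No contact was made. I'll turn the tool so its x points along world +y (yaw +90°), which keeps that joint mid-range for all poses, and work out the turn.

```bash
cat > turn.py <<'E'
from h import *
from scipy.spatial.transform import Rotation as Rn
o=telemetry.get_obs(); T=Rn.from_matrix(np.array([[0,1,0],[1,0,0],[0,0,-1.]]))
v=(Rn.from_quat(o["tool_rot"]).inv()*T).as_rotvec(degrees=True); n=int(np.ceil(np.linalg.norm(v)/6.8))
print("turn units total",(v/360).round(4),"rows",n,"each",(v/360/n).round(4), "tcp",np.round(o["eef_pos"],4))
E
python3 turn.py
```

```text
turn units total [-0.0229 -0.0165 -0.2045] rows 11 each [-0.0021 -0.0015 -0.0186] tcp [0.4851 0.1925 0.1986]
```

```bash

python3 -m inch '[[[-0.0021,-0.0015,-0.0186],[0,0,0],-1],[[-0.0021,-0.0015,-0.0186],[0,0,0],-1],[[-0.0021,-0.0015,-0.0186],[0,0,0],-1],[[-0.0021,-0.0015,-0.0186],[0,0,0],-1],[[-0.0021,-0.0015,-0.0186],[0,0,0],-1],[[-0.0021,-0.0015,-0.0186],[0,0,0],-1],[[-0.0021,-0.0015,-0.0186],[0,0,0],-1],[[-0.0021,-0.0015,-0.0186],[0,0,0],-1],[[-0.0021,-0.0015,-0.0186],[0,0,0],-1],[[-0.0021,-0.0015,-0.0186],[0,0,0],-1]]' | head -3
python3 -m inch '[[[-0.0021,-0.0015,-0.0186],[0,0,0],-1],[[0,0,0],[0,0,0],-1],[[0,0,0],[0,0,0],-1]]'; python3 turn.py
```

```text
clock: 8.73
eef_pos: [0.4855, 0.1925, 0.1991]
tool_rot: [0.745, 0.667, -0.001, -0.007]
clock: 8.98
eef_pos: [0.4853, 0.1928, 0.1993]
tool_rot: [0.708, 0.706, 0.001, 0.0]
ft_force: [0.6, -2.0, -0.2]
grip_width: 0.0855
grasp_force: 0.0
turn units total [ 0.0003 -0.0001 -0.0003] rows 1 each [ 0.0003 -0.0001 -0.0003] tcp [0.4853 0.1928 0.1993]
```

```bash

python3 -m inch '[[[0,0,0],[0.1,0.013,0.019],-1],[[0,0,0],[0.107,0.013,0.019],-1],[[0,0,0],[0.107,0.013,0.019],-1],[[0,0,0],[0.107,0.013,0.019],-1],[[0,0,0],[0.107,0.013,0.019],-1],[[0,0,0],[0.107,0.013,0.019],-1],[[0,0,0],[0,0,0],-1],[[0,0,0],[0,0,0],-1],[[0,0,0],[0,0,0],-1]]' | head -3
sed -i 's|^d=q-p.*|d=Rn.from_quat(o["tool_rot"]).inv().apply([q[0]-p[0],q[1]-p[1],0])/.3; print("shift to centre, tool units:",d.round(4))|' look.py
python3 look.py yellow .509 .383 .05 .03 pics/w4.png
```

```text
clock: 9.73
eef_pos: [0.5087, 0.3832, 0.1647]
tool_rot: [0.707, 0.707, 0.0, 0.001]
tcp [0.5087 0.3832 0.1647] rpy [3.141e+00 1.000e-03 1.570e+00] clock 9.7333 expected px [327. 196.]
yellow [0.51   0.3962] w 0.0593 l 0.0476
shift to centre, tool units: [ 0.0434  0.0042 -0.    ]
```

View pics/w4.png

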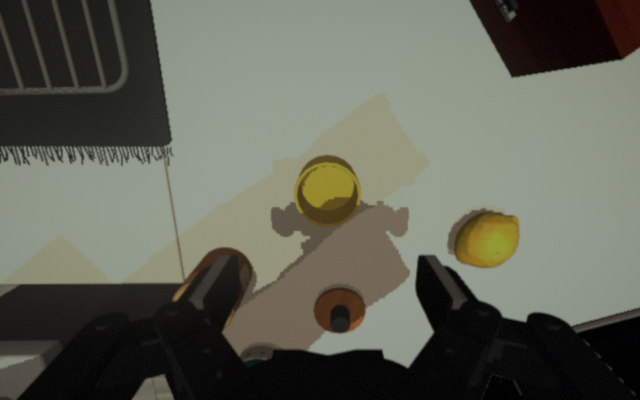

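The yellow pot is at (328,193), right where expected. The mask dropped its shaded rim, so I'll widen the colour range.

```bash
sed -i 's/yellow=((25,130,60),(34,255,255))/yellow=((22,130,25),(36,255,255))/' h.py
python3 - <<'E'
from h import *
im=cv2.imread("pics/w4.png"); h=cv2.cvtColor(im,cv2.COLOR_BGR2HSV)
print([(r,h[r,328].tolist()) for r in list(range(150,170,3))+list(range(205,236,3))])
E
python3 look.py yellow .509 .383 .05 .03
```

```text
[(150, [31, 42, 151]), (153, [30, 43, 149]), (156, [21, 139, 90]), (159, [21, 152, 89]), (162, [26, 168, 114]), (165, [26, 175, 149]), (168, [27, 173, 150]), (205, [21, 181, 96]), (208, [21, 179, 97]), (211, [21, 176, 74]), (214, [21, 174, 72]), (217, [21, 171, 73]), (220, [21, 177, 72]), (223, [21, 173, 78]), (226, [20, 144, 92]), (229, [18, 64, 91]), (232, [18, 66, 93]), (235, [17, 66, 97])]
tcp [0.5089 0.3828 0.1652] rpy [3.14 0.   1.57] clock 9.7833 expected px [326. 196.]
yellow [0.509 0.386] w 0.0588 l 0.0622
shift to centre, tool units: [ 0.0107  0.0003 -0.    ]
```

```bash
sed -i 's/yellow=((22,130,25)/yellow=((19,110,25)/' h.py
python3 look.py yellow .509 .383 .05 .03
```

```text
tcp [0.5091 0.3826 0.1656] rpy [ 3.14 -0.    1.57] clock 9.8333 expected px [326. 196.]
yellow [0.5096 0.3842] w 0.0594 l 0.0650
shift to centre, tool units: [0.0051 0.0019 0.    ]
```

```bash

python3 -m inch '[[[0,0,0],[0.004,0.002,0.06],-1],[[0,0,0],[0,0,0.09],-1],[[0,0,0],[0,0,0.09],-1],[[0,0,0],[0,0,0.09],-1],[[0,0,0],[0,0,0.09],-1],[[0,0,0],[0,0,0.05],-1],[[0,0,0],[0,0,0.02],-1],[[0,0,0],[0,0,0],-1],[[0,0,0],[0,0,0],-1]]'
python3 -m inch '[[[0,0,0],[0,0,0],1],[[0,0,0],[0,0,0],1],[[0,0,0],[0,0,0],1],[[0,0,0],[0,0,0],1],[[0,0,0],[0,0,0],1],[[0,0,0],[0,0,0],1],[[0,0,0],[0,0,0],1],[[0,0,0],[0,0,0],1]]'
```

```text
clock: 10.63
eef_pos: [0.5105, 0.385, 0.0194]
tool_rot: [0.707, 0.707, 0.002, 0.001]
ft_force: [0.3, 0.7, 0.3]
grip_width: 0.0853
grasp_force: 0.0
clock: 11.3
eef_pos: [0.511, 0.3862, 0.0205]
tool_rot: [0.707, 0.708, 0.003, 0.001]
ft_force: [-0.4, -0.1, 5.8]
grip_width: 0.0575
grasp_force: 65.4
```

```bash

python3 -m inch '[[[0,0,0],[0,0,-0.04],1],[[0,0,0],[0,0,-0.08],1],[[0,0,0],[0,0,-0.1],1],[[0,0,0],[0,0,-0.1],1],[[0,0,0],[0,0,-0.03],1],[[0,0,0],[-0.06,-0.01,0],1],[[0,0,0],[-0.115,-0.018,0],1],[[0,0,0],[-0.115,-0.018,0],1],[[0,0,0],[-0.115,-0.018,0],1],[[0,0,0],[-0.115,-0.018,0],1]]'
python3 -m inch '[[[0,0,0],[-0.115,-0.018,0],1],[[0,0,0],[-0.115,-0.018,0],1],[[0,0,0],[-0.115,-0.018,0],1],[[0,0,0],[-0.115,-0.018,0],1],[[0,0,0],[-0.115,-0.018,0],1],[[0,0,0],[-0.115,-0.018,0],1],[[0,0,0],[-0.115,-0.018,0],1],[[0,0,0],[-0.115,-0.018,0],1],[[0,0,0],[-0.115,-0.018,0],1],[[0,0,0],[0,0,0],1]]'; python3 turn.py
```

```text
clock: 12.13
eef_pos: [0.4841, 0.2276, 0.1228]
tool_rot: [0.706, 0.708, 0.0, 0.001]
ft_force: [0.1, -1.0, 0.0]
grip_width: 0.0573
grasp_force: 64.6
clock: 12.97
eef_pos: [0.4356, -0.0865, 0.123]
tool_rot: [0.709, 0.705, -0.0, 0.001]
ft_force: [0.6, 1.1, -1.1]
grip_width: 0.0574
grasp_force: 64.6
turn units total [ 0.0002  0.0004 -0.001 ] rows 1 each [ 0.0002  0.0004 -0.001 ] tcp [ 0.4356 -0.0865  0.123 ]
```

```bash

python3 -m inch '[[[0,0,0],[-0.08,-0.015,0],1],[[0,0,0],[-0.08,-0.015,0],1],[[0,0,0],[-0.042,-0.007,0],1],[[0,0,-0.001],[0,0,0.05],1],[[0,0,0],[0,0,0.05],1],[[0,0,0],[0,0,0.035],1],[[0,0,0],[0,0,0],1],[[0,0,0],[0,0,0],1]]'
python3 - <<'E'
from h import *
ims=[]
for n in ("side","wrist"):
    c=vision.camera(n); p=proj(c,[.424,-.149,.06])[0].astype(int); print(n,p); s=20 if n=="side" else 75
    ims.append(cv2.resize(c["img"][p[1]-s:p[1]+s,p[0]-s:p[0]+s,::-1],(400,400),interpolation=cv2.INTER_CUBIC))
cv2.imwrite("pics/a1.png",np.hstack(ims))
E
```

```text
clock: 13.63
eef_pos: [0.4253, -0.1415, 0.082]
tool_rot: [0.704, 0.71, 0.0, -0.0]
ft_force: [0.2, -0.4, -0.5]
grip_width: 0.0574
grasp_force: 64.6
side [325 156]
wrist [322 251]
```

View pics/a1.png

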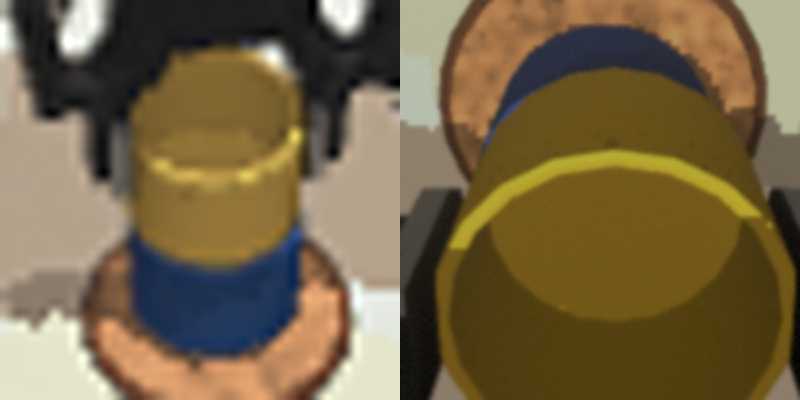

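The yellow pot hangs level over the blue one, about 5 mm short in y because the last move had not fully arrived. I'll correct that and lower it.

```bash

python3 -m inch '[[[0,0,0.0],[-0.018,-0.005,0],1],[[0,0,0],[0,0,0],1],[[0,0,0],[0,0,0],1]]'
```

```text
clock: 13.98
eef_pos: [0.425, -0.1478, 0.083]
tool_rot: [0.705, 0.71, 0.001, 0.001]
ft_force: [-0.8, 0.6, -0.9]
grip_width: 0.0579
grasp_force: 64.6
```

```bash

python3 -m inch '[[[0,0,0.0],[0,-0.002,0.015],1],[[0,0,0],[0,0,0.015],1],[[0,0,0],[0,0,0.01],1],[[0,0,0],[0,0,0],1],[[0,0,0],[0,0,0],1]]'
```

```text
clock: 14.4
eef_pos: [0.4237, -0.1473, 0.07]
tool_rot: [0.704, 0.71, 0.001, 0.0]
ft_force: [0.1, -0.3, -0.7]
grip_width: 0.0577
grasp_force: 64.6
```

```bash

python3 -m inch '[[[0,0,0.0],[0,0,0.005],1],[[0,0,0],[0,0,0],1],[[0,0,0],[0,0,0],1]]'
```

```text
clock: 14.65
eef_pos: [0.424, -0.1474, 0.0694]
tool_rot: [0.704, 0.71, 0.001, 0.001]
ft_force: [-2.6, -0.2, 4.7]
grip_width: 0.0575
grasp_force: 65.1
```

Contact came at the expected seated height. I'll release, rise and check.

```bash

python3 -m inch '[[[0,0,0],[0,0,0],-1],[[0,0,0],[0,0,0],-1],[[0,0,0],[0,0,0],-1],[[0,0,0],[0,0,0],-1],[[0,0,0],[0,0,0],-1],[[0,0,0],[0,0,-0.05],-1],[[0,0,0],[0,0,-0.09],-1],[[0,0,0],[0,0,-0.1],-1],[[0,0,0],[0,0,-0.1],-1],[[0,0,0],[0,0,-0.06],-1]]' |head -2
python3 -m inch '[[[0,0,0],[0,0,0],-1],[[0,0,0],[0,0,0],-1],[[0,0,0],[0,0,0],-1]]'
python3 look.py yellow .424 -.149 .099 .03
python3 - <<'E'
from h import *
ims=[]
for n in ("side","wrist"):
    c=vision.camera(n); p=proj(c,[.424,-.149,.06])[0].astype(int); s=20 if n=="side" else 75
    ims.append(cv2.resize(c["img"][p[1]-s:p[1]+s,p[0]-s:p[0]+s,::-1],(400,400),interpolation=cv2.INTER_CUBIC))
cv2.imwrite("pics/a2.png",np.hstack(ims))
E
```

```text
clock: 15.48
eef_pos: [0.4249, -0.1479, 0.1919]
clock: 15.73
eef_pos: [0.4232, -0.1473, 0.188]
tool_rot: [0.704, 0.71, 0.001, -0.0]
ft_force: [-0.3, -0.3, 0.4]
grip_width: 0.0848
grasp_force: 0.0
tcp [ 0.4232 -0.1473  0.188 ] rpy [ 3.141e+00 -1.000e-03  1.579e+00] clock 15.7333 expected px [327. 207.]
yellow [ 0.4248 -0.1491] w 0.0597 l 0.0665
shift to centre, tool units: [-0.0063  0.0054 -0.    ]
```

View pics/a2.png

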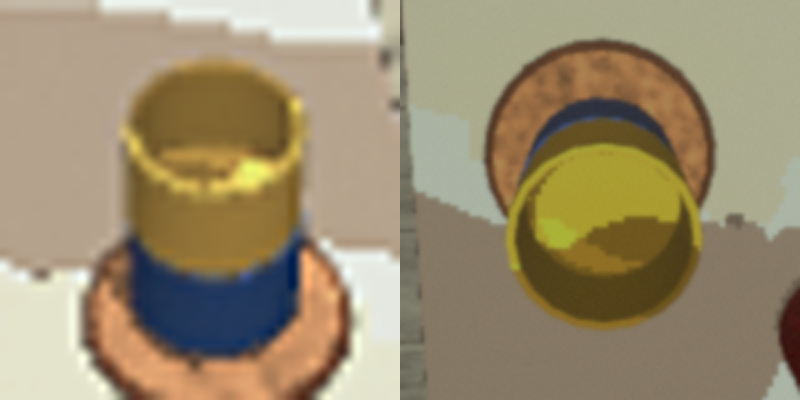

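The yellow pot sits level in the blue one; in the crop the two are concentric and the rim width fits the seated height. Now the red pot.

```bash

python3 -m inch '[[[0,0,0],[-0.04,0.06,0],-1],[[0,0,0.001],[-0.05,0.075,0],-1],[[0,0,0],[-0.05,0.075,0.02],-1],[[0,0,0],[-0.05,0.075,0.03],-1],[[0,0,0],[-0.05,0.065,0.02],-1],[[0,0,0],[0,0,0],-1],[[0,0,0],[0,0,0],-1],[[0,0,0],[0,0,0],-1]]'
python3 look.py red .5285 -.219 .05 .03; python3 turn.py
```

```text
clock: 16.55
eef_pos: [0.528, -0.2186, 0.1669]
tool_rot: [0.707, 0.708, 0.0, -0.001]
ft_force: [-0.3, 0.6, 1.0]
grip_width: 0.0852
grasp_force: 0.0
tcp [ 0.528  -0.2186  0.1669] rpy [-3.141e+00 -2.000e-03  1.572e+00] clock 16.55 expected px [327. 196.]
red [ 0.5317 -0.22  ] w 0.0584 l 0.0589
shift to centre, tool units: [-0.0049  0.0123 -0.    ]
turn units total [ 0.     -0.0002  0.0003] rows 1 each [ 0.     -0.0002  0.0003] tcp [ 0.528  -0.2185  0.1676]
```

```bash
sed -i 's/red=((174,120,60)/red=((168,100,25)/; s/(0,160,60),(4,255,255)/(0,130,25),(5,255,255)/' h.py; python3 look.py red .53 -.22 .05 .03 pics/w5.png
```

```text
tcp [ 0.528  -0.2185  0.1676] rpy [ 3.141e+00 -1.000e-03  1.572e+00] clock 16.6 expected px [329. 197.]
red [ 0.5314 -0.2214] w 0.0578 l 0.0649
shift to centre, tool units: [-0.0098  0.0112 -0.    ]
```

View pics/w5.png

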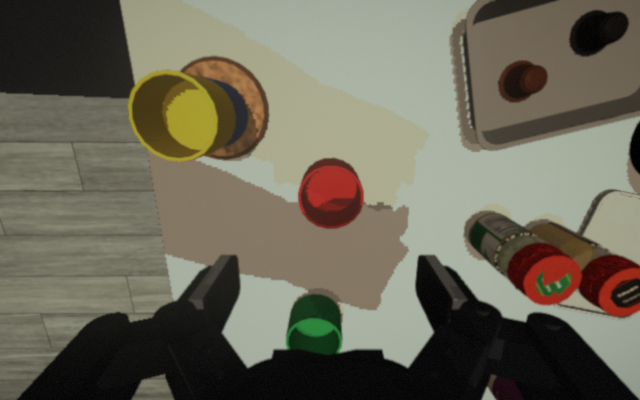

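The red pot is at (331,193), with the tower standing upright at upper left. I'll centre and grasp.

```bash

python3 -m inch '[[[0,0,0],[-0.009,0.01,0.06],-1],[[0,0,0],[0,0,0.09],-1],[[0,0,0],[0,0,0.09],-1],[[0,0,0],[0,0,0.09],-1],[[0,0,0],[0,0,0.09],-1],[[0,0,0],[0,0,0.05],-1],[[0,0,0],[0,0,0.02],-1],[[0,0,0],[0,0,0],-1],[[0,0,0],[0,0,0],-1]]'
python3 -m inch '[[[0,0,0],[0,0,0],1],[[0,0,0],[0,0,0],1],[[0,0,0],[0,0,0],1],[[0,0,0],[0,0,0],1],[[0,0,0],[0,0,0],1],[[0,0,0],[0,0,0],1],[[0,0,0],[0,0,0],1],[[0,0,0],[0,0,0],1]]'
```

```text
clock: 17.4
eef_pos: [0.5328, -0.2217, 0.0222]
tool_rot: [0.706, 0.708, 0.001, 0.001]
ft_force: [0.2, -0.1, 0.4]
grip_width: 0.0855
grasp_force: 0.0
clock: 18.07
eef_pos: [0.5338, -0.2224, 0.0235]
tool_rot: [0.707, 0.708, 0.002, 0.002]
ft_force: [-1.2, 0.9, 5.8]
grip_width: 0.0587
grasp_force: 64.3
```

```bash

python3 -m inch '[[[0,0,0],[0,0,-0.04],1],[[0,0,0],[0,0,-0.08],1],[[0,0,0],[0,0,-0.1],1],[[0,0,0],[0,0,-0.1],1],[[0,0,0],[0,0,-0.1],1],[[0,0,0],[0,0,0],1],[[0,0,0],[0.03,-0.045,0],1],[[0,0,0],[0.06,-0.09,0],1],[[0,0,0],[0.06,-0.09,0],1],[[0,0,0],[0.06,-0.09,0],1]]'
python3 -m inch '[[[0,0,0],[0.031,-0.049,0],1],[[0,0,0],[0,0,0],1],[[0,0,0],[0,0,0],1],[[0,0,0],[0,0,0],1]]'; python3 turn.py
```

```text
clock: 18.9
eef_pos: [0.4364, -0.1583, 0.1469]
tool_rot: [0.707, 0.707, 0.001, 0.001]
ft_force: [0.3, 0.2, -1.3]
grip_width: 0.0585
grasp_force: 64.7
clock: 19.23
eef_pos: [0.4239, -0.1501, 0.1476]
tool_rot: [0.707, 0.708, 0.001, 0.002]
ft_force: [0.3, 0.7, -1.9]
grip_width: 0.0587
grasp_force: 64.8
turn units total [0.0007 0.0001 0.0002] rows 1 each [0.0007 0.0001 0.0002] tcp [ 0.4239 -0.1501  0.1476]
```

```bash

python3 -m inch '[[[0,0,0],[0,0.001,0.04],1],[[0,0,0],[0,0,0.02],1],[[0,0,0],[0,0,0],1],[[0,0,0],[0,0,0],1]]'
python3 - <<'E'
from h import *
ims=[]
for n in ("side","wrist"):
    c=vision.camera(n); p=proj(c,[.424,-.149,.1])[0].astype(int); s=20 if n=="side" else 75
    ims.append(cv2.resize(c["img"][p[1]-s:p[1]+s,p[0]-s:p[0]+s,::-1],(400,400),interpolation=cv2.INTER_CUBIC))
cv2.imwrite("pics/a3.png",np.hstack(ims))
E
```

```text
clock: 19.57
eef_pos: [0.4232, -0.1498, 0.1284]
tool_rot: [0.707, 0.708, 0.001, 0.0]
ft_force: [0.1, -1.2, -1.9]
grip_width: 0.0584
grasp_force: 64.8
```

View pics/a3.png

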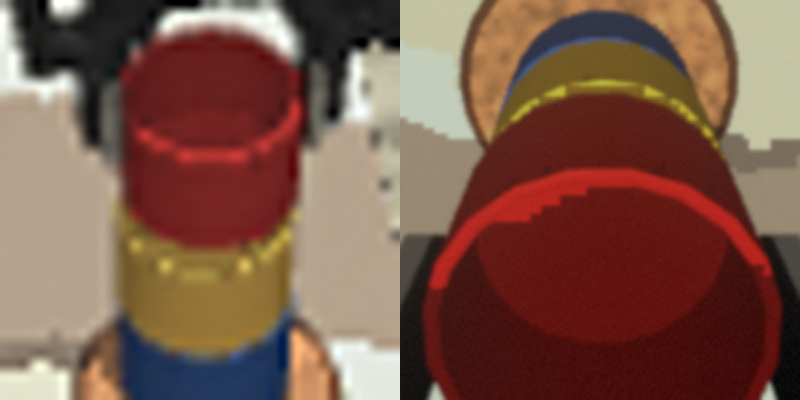

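The red pot hangs straight over the yellow one, within about 1 mm. I'll lower it.

```bash

python3 -m inch '[[[0,0,0],[0,0.004,0.015],1],[[0,0,0],[0,0,0.015],1],[[0,0,0],[0,0,0.01],1],[[0,0,0],[0,0,0],1],[[0,0,0],[0,0,0],1]]'
```

```text
clock: 20.08
eef_pos: [0.4241, -0.1495, 0.1165]
tool_rot: [0.707, 0.708, 0.001, 0.0]
ft_force: [0.4, 0.1, -0.6]
grip_width: 0.0587
grasp_force: 64.8
```

```bash

python3 -m inch '[[[0,0,0],[0,0,0.005],1],[[0,0,0],[0,0,0],1],[[0,0,0],[0,0,0],1]]'
```

```text
clock: 20.33
eef_pos: [0.4246, -0.1497, 0.1155]
tool_rot: [0.707, 0.708, 0.001, 0.001]
ft_force: [-0.8, 0.2, 0.2]
grip_width: 0.0587
grasp_force: 64.8
```

```bash

python3 -m inch '[[[0,0,0],[0,0,0.004],1],[[0,0,0],[0,0,0],1],[[0,0,0],[0,0,0],1]]'
```

```text
clock: 20.58
eef_pos: [0.4247, -0.1498, 0.1154]
tool_rot: [0.707, 0.708, 0.001, 0.001]
ft_force: [-1.4, 0.7, 7.0]
grip_width: 0.0585
grasp_force: 65.6
```

```bash

python3 -m inch '[[[0,0,0],[0,0,0],-1],[[0,0,0],[0,0,0],-1],[[0,0,0],[0,0,0],-1],[[0,0,0],[0,0,0],-1],[[0,0,0],[0,0,0],-1],[[0,0,0],[0,0,-0.05],-1],[[0,0,0],[0,0,-0.09],-1],[[0,0,0],[0,0,-0.1],-1],[[0,0,0],[0,0,-0.1],-1],[[0,0,0],[0,0,-0.06],-1]]' |head -2
python3 -m inch '[[[0,0,0],[0,0,0],-1],[[0,0,0],[0,0,0],-1],[[0,0,0],[0,0,0],-1]]'
python3 look.py red .424 -.149 .142 .03
python3 - <<'E'
from h import *
ims=[]
for n in ("side","wrist"):
    c=vision.camera(n); p=proj(c,[.424,-.149,.1])[0].astype(int); s=20 if n=="side" else 75
    ims.append(cv2.resize(c["img"][p[1]-s:p[1]+s,p[0]-s:p[0]+s,::-1],(400,400),interpolation=cv2.INTER_CUBIC))
cv2.imwrite("pics/a4.png",np.hstack(ims))
E
```

```text
clock: 21.42
eef_pos: [0.4251, -0.15, 0.2372]
clock: 21.67
eef_pos: [0.4236, -0.1495, 0.2332]
tool_rot: [0.707, 0.708, 0.001, -0.0]
ft_force: [0.6, -0.4, -0.8]
grip_width: 0.0854
grasp_force: 0.0
tcp [ 0.4236 -0.1495  0.2332] rpy [ 3.141e+00 -1.000e-03  1.572e+00] clock 21.6667 expected px [327. 204.]
red [ 0.4255 -0.148 ] w 0.0592 l 0.0649
shift to centre, tool units: [0.0048 0.0064 0.    ]
```

View pics/a4.png

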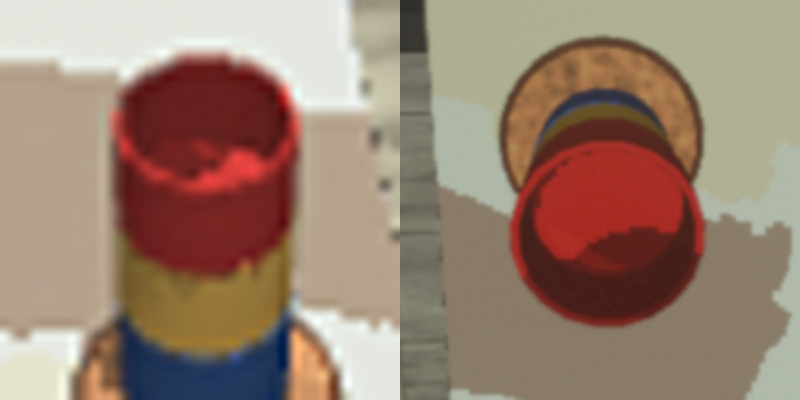

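The red pot is seated level and the tower is straight. Now the lid, keeping x back until past the coffee machine.

```bash

python3 -m inch '[[[0,0,0],[0.08,0,0],-1],[[0,0,0],[0.12,0,0],-1],[[0,0,0],[0.12,0,0],-1],[[0,0,0],[0.12,0,0],-1],[[0,0,0],[0.12,0,0],-1],[[0,0,0],[0.12,0,0],-1],[[0,0,0],[0.12,0,0],-1],[[0,0,0],[0.1,0.06,0.04],-1],[[0,0,0],[0.1,0.07,0.05],-1],[[0,0,0],[0.1,0.08,0.05],-1]]' | head -2
python3 -m inch '[[[0,0,0],[0.1,0.07,0.05],-1],[[0,0,0],[0.07,0.05,0.04],-1],[[0,0,0],[0,0,0],-1],[[0,0,0],[0,0,0],-1],[[0,0,0],[0,0,0],-1]]' | head -3
python3 look.py lid .5225 .2325 .013 .03 pics/w6.png; python3 turn.py
```

```text
clock: 22.65
eef_pos: [0.4864, 0.1822, 0.1915]
clock: 23.07
eef_pos: [0.5218, 0.2309, 0.1645]
tool_rot: [0.707, 0.708, -0.001, 0.0]
tcp [0.5218 0.2309 0.1645] rpy [-3.141e+00  1.000e-03  1.572e+00] clock 23.0667 expected px [327. 184.]
lid [0.5235 0.2325] w 0.0580 l 0.0595
shift to centre, tool units: [ 0.0053  0.0058 -0.    ]
turn units total [0.0001 0.0001 0.0001] rows 1 each [0.0001 0.0001 0.0001] tcp [0.5221 0.2307 0.1653]
```

View pics/w6.png

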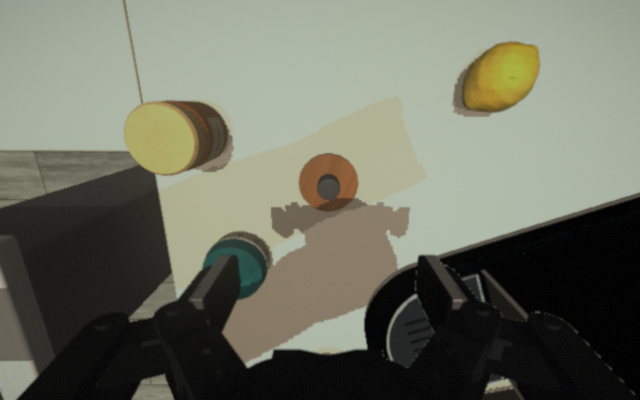

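The lid is at (329,182) with its knob at (329,187), clear all round. Descend and grip the knob.

```bash

python3 -m inch '[[[0,0,0],[0.005,0.005,0.06],-1],[[0,0,0],[0,0,0.09],-1],[[0,0,0],[0,0,0.09],-1],[[0,0,0],[0,0,0.09],-1],[[0,0,0],[0,0,0.08],-1],[[0,0,0],[0,0,0.05],-1],[[0,0,0],[0,0,0.015],-1],[[0,0,0],[0,0,0],-1],[[0,0,0],[0,0,0],-1],[[0,0,0],[0,0,0],-1]]'
```

```text
clock: 23.95
eef_pos: [0.5259, 0.2333, 0.0251]
tool_rot: [0.707, 0.707, 0.003, 0.001]
ft_force: [0.1, -0.8, 1.4]
grip_width: 0.0854
grasp_force: 0.0
```

```bash

python3 -m inch '[[[0,0,0],[-0.002,-0.005,0.02],-1],[[0,0,0],[0,0,0],-1],[[0,0,0],[0,0,0],1],[[0,0,0],[0,0,0],1],[[0,0,0],[0,0,0],1],[[0,0,0],[0,0,0],1],[[0,0,0],[0,0,0],1],[[0,0,0],[0,0,0],1],[[0,0,0],[0,0,0],1],[[0,0,0],[0,0,0],1]]'
python3 -m inch '[[[0,0,0],[0,0,0],1],[[0,0,0],[0,0,0],1],[[0,0,0],[0,0,0],1],[[0,0,0],[0,0,0],1],[[0,0,0],[0,0,0],1]]'
```

```text
clock: 24.78
eef_pos: [0.5234, 0.2326, 0.0173]
tool_rot: [0.707, 0.708, 0.001, 0.001]
ft_force: [0.1, -0.4, 1.7]
grip_width: 0.0196
grasp_force: 58.9
clock: 25.2
eef_pos: [0.5234, 0.2326, 0.0173]
tool_rot: [0.707, 0.708, 0.001, 0.001]
ft_force: [0.2, 0.5, 3.5]
grip_width: 0.0196
grasp_force: 59.1
```

```bash

python3 -m inch '[[[0,0,0],[0,0,-0.04],1],[[0,0,0],[0,0,-0.08],1],[[0,0,0],[0,0,-0.1],1],[[0,0,0],[0,0,-0.1],1],[[0,0,0],[0,0,-0.1],1],[[0,0,0],[0,-0.04,-0.1],1],[[0,0,0],[0,-0.07,-0.08],1],[[0,0,0],[-0.03,-0.08,0],1],[[0,0,0],[-0.06,-0.08,0],1],[[0,0,0],[-0.1,-0.05,0],1]]'
python3 -m inch '[[[0,0,0],[-0.12,0,0],1],[[0,0,0],[-0.12,0,0],1],[[0,0,0],[-0.12,0,0],1],[[0,0,0],[-0.12,0,0],1],[[0,0,0],[-0.12,0,0],1],[[0,0,0],[-0.12,0,0],1],[[0,0,0],[-0.12,0,0],1],[[0,0,0],[-0.11,0,0],1],[[0,0,0],[-0.08,0,0],1],[[0,0,0],[-0.02,0,0],1]]'
python3 -m inch '[[[0,0,0],[0,0,0],1],[[0,0,0],[0,0,0],1]]'; python3 turn.py
```

```text
clock: 26.03
eef_pos: [0.4244, 0.176, 0.1964]
tool_rot: [0.705, 0.709, 0.0, -0.0]
ft_force: [1.0, -0.9, 0.1]
grip_width: 0.0196
grasp_force: 58.9
clock: 26.87
eef_pos: [0.4264, -0.1428, 0.1959]
tool_rot: [0.708, 0.706, 0.0, 0.0]
ft_force: [0.4, -0.3, -0.5]
grip_width: 0.0194
grasp_force: 58.9
clock: 27.03
eef_pos: [0.4265, -0.1392, 0.196]
tool_rot: [0.707, 0.707, 0.001, -0.0]
ft_force: [-0.1, -0.2, -0.2]
grip_width: 0.0196
grasp_force: 58.9
turn units total [ 0.0001 -0.0003  0.0001] rows 1 each [ 0.0001 -0.0003  0.0001] tcp [ 0.4265 -0.1392  0.196 ]
```

```bash

python3 -m inch '[[[0,0,0],[-0.031,-0.005,0],1],[[0,0,0],[0,0,0.04],1],[[0,0,0],[0,0,0.04],1],[[0,0,0],[0,0,0.015],1],[[0,0,0],[0,0,0],1],[[0,0,0],[0,0,0],1]]'
python3 - <<'E'
from h import *
ims=[]
for n in ("side","wrist"):
    c=vision.camera(n); p=proj(c,[.424,-.149,.15])[0].astype(int); s=20 if n=="side" else 75
    ims.append(cv2.resize(c["img"][p[1]-s:p[1]+s,p[0]-s:p[0]+s,::-1],(400,400),interpolation=cv2.INTER_CUBIC))
cv2.imwrite("pics/a5.png",np.hstack(ims))
E
```

```text
clock: 27.53
eef_pos: [0.4257, -0.1484, 0.1682]
tool_rot: [0.706, 0.708, 0.001, 0.0]
ft_force: [0.1, 0.1, 0.2]
grip_width: 0.0194
grasp_force: 58.9
```

View pics/a5.png

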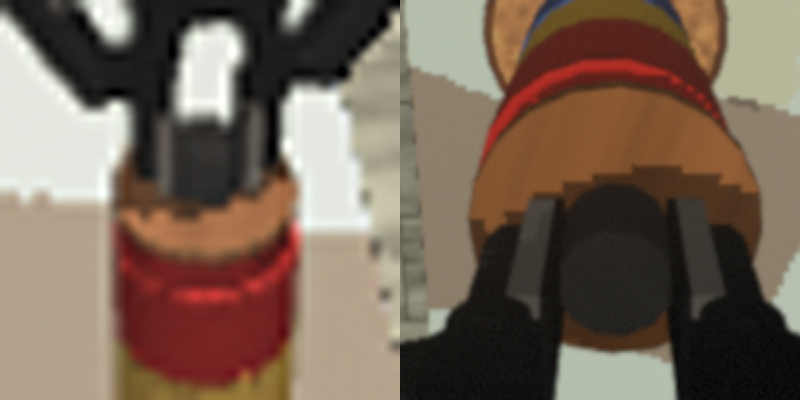

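The lid hangs level and centred over the red rim. I'll lower it until it touches.

```bash

python3 -m inch '[[[0,0,0],[0,0,0.02],1],[[0,0,0],[0,0,0.02],1],[[0,0,0],[0,0,0.01],1],[[0,0,0],[0,0,0],1],[[0,0,0],[0,0,0],1]]'
```

```text
clock: 28.05
eef_pos: [0.4256, -0.149, 0.1529]
tool_rot: [0.707, 0.708, 0.001, 0.0]
ft_force: [-0.8, 0.1, -0.8]
grip_width: 0.0194
grasp_force: 59.0
```

```bash

python3 -m inch '[[[0,0,0],[0,0,0.004],1],[[0,0,0],[0,0,0],1],[[0,0,0],[0,0,0],1]]'
```

```text
clock: 28.3
eef_pos: [0.4259, -0.1491, 0.1522]
tool_rot: [0.707, 0.708, 0.001, 0.001]
ft_force: [-1.1, 0.5, 2.4]
grip_width: 0.0194
grasp_force: 59.1
```

Contact came exactly at the seated height. Release, rise and verify.

```bash

python3 -m inch '[[[0,0,0],[0,0,0],-1],[[0,0,0],[0,0,0],-1],[[0,0,0],[0,0,0],-1],[[0,0,0],[0,0,0],-1],[[0,0,0],[0,0,0],-1],[[0,0,0],[0,0,0],-1],[[0,0,0],[0,0,-0.04],-1],[[0,0,0],[0,0,-0.08],-1],[[0,0,0],[0,0,-0.1],-1],[[0,0,0],[0,0,-0.1],-1]]' 
python3 -m inch '[[[0,0,0],[0,0,0],-1],[[0,0,0],[0,0,0],-1],[[0,0,0],[0,0,0],-1],[[0,0,0],[0,0,0],-1]]'
python3 look.py lid .4253 -.1488 .148 .03
python3 - <<'E'
from h import *
c=vision.camera("side")
for n,z in (("lid",.148),("red",.142)):
    x,w,l=centre(c,n,proj(c,[.425,-.149,z])[0],z,.03,18); print("side",n,x.round(4),round(w,4),round(l,4))
E
```

```text
clock: 29.13
eef_pos: [0.4249, -0.1488, 0.2485]
tool_rot: [0.707, 0.708, 0.0, -0.0]
ft_force: [1.2, -0.1, -0.3]
grip_width: 0.0854
grasp_force: 0.0
clock: 29.47
eef_pos: [0.4248, -0.1488, 0.2466]
tool_rot: [0.707, 0.708, 0.0, -0.001]
ft_force: [0.5, -0.4, -0.1]
grip_width: 0.0855
grasp_force: 0.0
tcp [ 0.4248 -0.1488  0.2466] rpy [-3.141e+00 -1.000e-03  1.572e+00] clock 29.4667 expected px [327. 202.]
lid [ 0.4256 -0.1467] w 0.0615 l 0.0883
shift to centre, tool units: [0.0069 0.0029 0.    ]
side lid [ 0.4263 -0.1394] 0.062 0.0683
side red [ 0.427  -0.1213] 0.0582 0.0648
```

The wrist mask ran into the coaster, so I'll check the lid on the clean lower half of its outline with a circle fit.

```bash
python3 - <<'E'
from h import *
from scipy.optimize import least_squares
c=vision.camera("wrist"); e=proj(c,[.425,-.1488,.148])[0]
p=blob(c,"lid",e,100); p=p[p[:,1]>e[1]-5]
for z in (.148,.156):
    q=plane(c,p,z); f=least_squares(lambda v:np.hypot(*(q-v[:2]).T)-v[2],[.425,-.149,.03],loss="soft_l1",f_scale=.0005)
    print("z",z,"centre, R",f.x.round(4),"rms",np.sqrt((f.fun**2).mean()).round(5))
s=vision.camera("side"); g=cv2.cvtColor(s["img"],cv2.COLOR_RGB2HSV); k=proj(s,[.4255,-.148,.17])[0]
for z in (.148,.17): print("side expected",z,proj(s,[.4255,-.148,z])[0].round(1))
w=np.zeros(g.shape[:2],np.uint8); cv2.circle(w,tuple(int(v) for v in k),9,255,-1)
d=(g[:,:,2]<60)&(w>0); yy,xx=np.nonzero(d); print("dark knob px",xx.mean() if len(xx) else None,yy.min() if len(yy) else None,yy.max() if len(yy) else None,len(xx))
r=blob(s,"lid",proj(s,[.4255,-.148,.148])[0],12); print("side lid bbox",r.min(0),r.max(0),"expected edges",proj(s,[[.4555,-.148,.148],[.3955,-.148,.148],[.4255,-.118,.141],[.4255,-.178,.148]]).round(1).tolist())
E
```

```text
z 0.148 centre, R [ 0.4263 -0.1474  0.0293] rms 0.00035
z 0.156 centre, R [ 0.4263 -0.1449  0.0283] rms 0.00034
side expected 0.148 [325.8 138.5]
side expected 0.17 [325.9 133.7]
dark knob px 325.4782608695652 133 139 23
side lid bbox [317. 134.] [335. 146.] expected edges [[316.5, 139.3], [335.1, 137.7], [327.0, 146.9], [324.6, 131.7]]
```

The lid matches its seated height and position in both views. I'm handing in.

```bash
python3 -c "
from workcell import workorder
print(workorder.job_done())"
```

```text
the job is handed in; nothing more can be done
None
```

The tower (blue, yellow and red pots, then the lid) stands on the coaster, each piece released at its expected seated height, and I handed the job in at about 30 s of robot time; the hand-in returned no verdict.

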